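# Set the slots of a draining rack with a spacer

## Robot

A 6-joint arm with a two-finger parallel gripper is mounted at the origin on the work surface. World frame = base frame: x ahead of the robot, y to its left, z up, the work surface at z = 0. Lengths are in m, angles in rad, forces in N, time in s.
With the tool pointing down it reaches from about 0.3 to 0.85 m from the base axis. Payload 5.4 kg.
Tool frame: the origin (TCP) lies between the finger pads; the fingertips stand 25 mm ahead of it and the grasp point (between the pads) lies 6 mm ahead of it (arm.tcp_to_tips is the z of the fingertips in the tool frame, in m); z points along the fingers, y is the line along which they close (so a half turn about z gives the same grasp; the last joint's range is limited). The gripper opens to 85 mm and grips with 20 to 120 N. Pads are 22 mm wide; open, the fingers measure 114 mm over their backs; the gripper's body (76 mm by 85 mm) begins 54 mm behind the grasp point. The pads swing forward as they close: fully open they stand 13 mm farther back than shut.
Start: joints at [1.066, 0.158, 1.597, -0, 1.386, -0.21], TCP at [0.167, 0.55, 0.256] pointing down, gripper open.
Joint ranges: [-2.91, 2.91], [-0.94, 2.29], [0.18, 2.7], [-1.29, 4.43], [0.17, 2.64], [-3, 3]. Speed limits (rad/s): [2.57, 2.57, 3.14, 3.14, 3.14, 3.14].

## Interface

Orientations are given as [roll, pitch, yaw] about the fixed x, y, z axes, in that order (R = Rz(yaw) Ry(pitch) Rx(roll)).
In Python, from station import arm gives the robot as it stands.
- The arm moves only by the shell command python3 -m inch 'ROWS' [FORCE]. ROWS is a JSON object of lists of equal length, an entry for each row: "offset": the shift along the tool's x, y, z each as a share of 0.1 m, from -1 to 1, a list of three; "yaw": the turn about the tool's z as a share of 180 degrees, from -1 to 1; "jaw": the opening, from -1 (shut) to 1 (fully open). In form: {"offset": [[dx, dy, dz], ...], "yaw": [yaw, ...], "jaw": [jaw, ...]}. A call has 1 to 20 rows; each row shifts and turns the commanded pose from where the row before left it, along the tool's axes as they then stand; what a row does not reach is not made up. A row lasts 1/8 s, in which the tool goes at most 62.5 mm and 10.7 degrees, less where a joint would pass 70% of its speed; a pose out of reach is approached as far as the arm can. A call with a number of a shift or a turn outside -1 to 1 is refused whole. A call with a gripper value outside its range is refused whole. The fingers move at their own pace and stop on an object; FORCE is the grip in N (left out, the last holds). Time passes only in rows, so rows that do not move let the fingers close. It gives the time, the measured TCP pose, the force, the opening and the grip force at its end, in the units of the state.
- arm.sense(): the state, without advancing time (a new reading comes with each control period).
- arm.snapshot(name): name is "side" or "top" or "wrist"; returns (picture, depth): 480x640x3 uint8, blue, green, red; 480x640 float32, m along the optical axis (not along the pixel's ray), 0 where there is no reading.
- arm.camera_params(name): a dict with "fx", "fy", "cx", "cy" (pixels), "xyz" and "orientation" of the camera in the world. Camera axes: x right, y down, z forward; pixel columns grow to the right and rows downward; lengths in m; the calibration is good to about 2 mm. A picture is of the moment at which its call begins: read the wrist's pose just before it. camera_params takes no time and is no camera call; for the wrist camera it gives the pose at the moment of the call.
- arm.hand_in(): hands the job in; it is judged then, once.
Trained networks look in the newest picture that a camera, given by its name, has taken for a name from the list of things; names that differ only in an ending like _2 or _b are one class to them, and where a whole thing is asked for, a point or a joint stands for the part that bears it (a point fixed in the world has none). Each returns a list of dicts, best first, with "confidence" (0 to 1); they miss things now and then, are a little off and sometimes report something else, mostly with a low value. They report only what shows in the picture. A call takes as long as a camera call. They do not tell look-alikes from the thing itself.
- arm.look_for(camera, query): "uv" ([column, row] in pixels, amid what is visible of it).
- arm.place_of(camera, query): "uv" ([column, row] in pixels: a listed point, or the origin of a listed thing).
The state is a dict: "clock": time; "joint_pos": joint angles; "qvel": joint speeds; "joint_torque": joint torques, N m; "tcp_pos": TCP position; "ee_rot": TCP orientation; "ft_force": force on the tool from outside, world axes, zero at the start; "ft_torque": the same for the moment, N m; "gripper_width": finger opening in m; "grasp_force": force on a finger pad.
Only numpy, scipy, OpenCV 4.12 (cv2) and the standard library are available. Lean on these libraries where they do the work, as an engineer would, in place of code of your own. Each camera call takes 0.05 s, during which the arm holds its last target. There are 200 camera calls.

## Task

Set both slots of the gel-plate draining rack on the lab bench to the width of the wide spacer. Take the wide wedge-footed spacer from its stand and push it fully down first between the rack's fixed end wall and the nearest sliding divider, then between the two dividers, so that each time it spreads the slot to its own width without undoing the first slot. Finally stand the spacer back in its own stand, with both slots left as wide as the spacer.

Things in the scene. Friction and masses are not known exactly. Their poses are not given: they have to be found in the camera images.
- rack: Fixed aluminium rack, 130 (x) by 235 mm (y). Origin: centre of its underside, on the bench, z up; slot floor 12 mm up. The row runs along its y: fixed end wall at the -y end (top 85 mm up, inner face at y = -100 mm), then two white sliding dividers; at the +y end only a 40 mm high block. Two 8 mm rods along y at x = -50 and 50 mm, 26 mm up; the floor between them is clear.
- divider1_face (a point): Sliding divider next to the end wall: white plate 120 (x) by 10 mm (y), round top 80 mm above bench. Point: mid lower edge (12 mm up) of its face towards the end wall; other face 10 mm further along +y; axes as the rack's. Slides along rack y only, 2 N friction, stays put. Slot from end wall to it: 40-46 mm at the start, to become 60 mm.
- divider2_face (a point): Second sliding divider, same plate and friction. Point: mid lower edge of its face towards divider 1. It starts 110-116 mm from the end wall's inner face, so once divider 1 is set the slot between the two is 40-46 mm wide, to become 60 mm as well.
- spacer: Wide white block, 0.15-0.31 kg. Origin: foot centre, z up. 40 mm in x. In y: foot 8 mm, sloping out evenly to 60 mm at 40 mm height, 60 mm thick from there to 80; on top a 30 x 30 mm grip post to 128 mm. Goes in with its y along rack y. Starts upright in a fixed grey stand (60 x 80 mm, floor 6 mm up, 31 mm walls beside the slopes). A like spacer 34 mm thick is not wanted; they may be swapped.
Things that resemble listed ones, but are neither listed nor needed, are in the scene too. Leave any turquoise look-alike of the spacer alone.

How it is judged:
By the outcome, as a careful person would: the job done as asked, in the order asked, and still so for the second after the job is handed in, with the robot touching nothing.
It also fails if it takes over 72 s, if anything falls off the work surface, if the arm or the gripper's body presses on something with over 40 N, if the wrist force passes 120 N, or if a joint passes its speed limit or range.

## Working session

There is one attempt and no reset: what is moved stays moved. The work goes in short steps, Python scripts to look and compute and a shell command to move; the robot and the scene stay as the last step left them, time stands still between calls to the robot, and variables do not carry over. Pictures are saved under pics/ and viewed, at most 10 in all, crops included, and the job is handed in when it is done.

```bash
ls; mkdir -p pics
cat > h.py <<'E'
import numpy as np, cv2
from scipy.spatial.transform import Rotation as R
from station import arm
def cam(n):
    p=arm.camera_params(n); o=np.array(p["orientation"],float)
    M=R.from_euler('xyz',o).as_matrix() if o.size==3 else (o if o.shape==(3,3) else R.from_quat(o).as_matrix())
    return p,M,np.array(p["xyz"])
def cloud(n,d):
    p,M,t=cam(n); v,u=np.mgrid[:480,:640]
    P=np.stack([(u-p["cx"])/p["fx"]*d,(v-p["cy"])/p["fy"]*d,d],-1)
    W=P@M.T+t; W[d==0]=np.nan; return W
def at_z(n,uv,z):
    p,M,t=cam(n); r=M@np.array([(uv[0]-p["cx"])/p["fx"],(uv[1]-p["cy"])/p["fy"],1]); return t+r*(z-t[2])/r[2]
E
python3 - <<'E'
from h import *
np.set_printoptions(precision=4,suppress=True)
for n in ["top","side"]:
    print(n,arm.camera_params(n))
    im,d=arm.snapshot(n); cv2.imwrite(f"pics/{n}0.png",im); np.save(f"{n}0.npy",d)
    for q in ["rack","divider1_face","divider2_face","spacer"]:
        for f in (arm.look_for,arm.place_of):
            print(n,q,f.__name__,[([round(x) for x in r["uv"]],round(r["confidence"],2)) for r in f(n,q)])
print(arm.sense())
E
```

```text
pics
top {'fx': 470.1452800879669, 'fy': 470.1452800879669, 'cx': 322.26365396862786, 'cy': 232.50177176346278, 'xyz': array([0.4414, 0.0347, 0.8012]), 'orientation': array([-3.0814, -0.0018, -1.59  ])}
top rack call [([458, 242], 0.87), ([488, 244], 0.49)]
top rack call [([446, 239], 0.78)]
top divider1_face call [([489, 246], 0.86)]
top divider1_face call [([481, 246], 0.87)]
top divider2_face call [([445, 232], 0.91)]
top divider2_face call [([442, 234], 0.87)]
top spacer call [([173, 262], 0.93), ([305, 242], 0.75), ([240, 296], 0.66), ([237, 208], 0.61)]
top spacer call [([306, 241], 0.81), ([245, 292], 0.74), ([245, 212], 0.59), ([183, 260], 0.59)]
side {'fx': 528.6102894383703, 'fy': 528.6102894383703, 'cx': 321.2959245480837, 'cy': 238.80383038376198, 'xyz': array([0.4687, 0.8363, 0.6213]), 'orientation': array([-2.179 ,  0.0064, -3.1163])}
side rack call [([334, 192], 0.75)]
side rack call [([330, 206], 0.56)]
side divider1_face call [([342, 172], 0.86)]
side divider1_face call [([338, 187], 0.77)]
side divider2_face call [([327, 191], 0.87)]
side divider2_face call [([327, 209], 0.64)]
side spacer call [([348, 323], 0.93), ([380, 284], 0.9), ([331, 246], 0.85), ([304, 277], 0.59)]
side spacer call [([349, 355], 0.95), ([302, 309], 0.73), ([380, 312], 0.73), ([332, 274], 0.61)]
{'clock': 0.9, 'joint_pos': array([ 1.0659,  0.1584,  1.597 ,  0.    ,  1.3862, -0.2101]), 'qvel': array([ 0.0008, -0.0016, -0.0006, -0.0014,  0.    , -0.0009]), 'joint_torque': array([ -0.0001, -39.6013, -33.1698,  -0.0002,   0.0006,  -0.    ]), 'tcp_pos': array([0.1671, 0.5502, 0.2563]), 'ee_rot': array([3.1415, 0.    , 2.8468]), 'ft_force': array([ 0.3295, -0.2498, -0.0532]), 'ft_torque': array([ 0.0399,  0.039 , -0.0315]), 'grasp_force': 0.0, 'gripper_width': 0.08508412851235443}
```

View pics/top0.png

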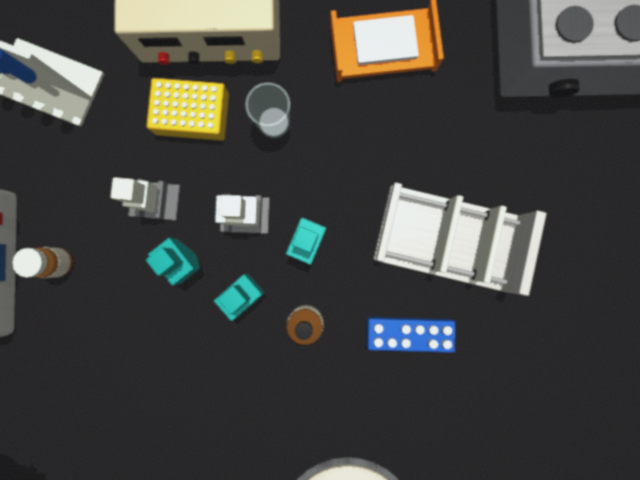

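View pics/side0.png

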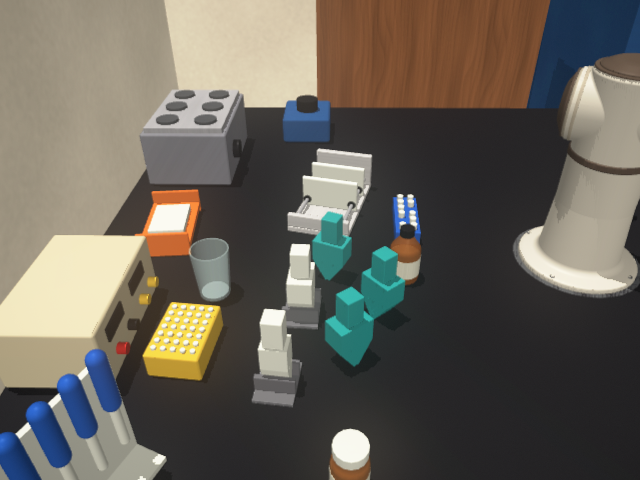

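The top view shows the rack at (460,240), with its end wall at the right (530,252) and dividers at (495,245) and (450,235). Two white spacers stand in grey stands at (140,197) and (240,212), and three turquoise look-alikes sit at (172,262), (238,297) and (306,241). I'll measure both white ones and enlarge them to choose.

Run:
```python
from h import *
np.set_printoptions(precision=4,suppress=True)
a=cv2.imread("pics/top0.png");b=cv2.imread("pics/side0.png")
A=cv2.resize(a[165:245,95:285],None,fx=4,fy=4,interpolation=3)
B=cv2.resize(b[235:415,235:335],None,fx=3,fy=3,interpolation=3)[:,:]
c=np.zeros((580,790,3),np.uint8); c[:320,:760]=A[:, :760]; cv2.imwrite("pics/crop1.png",np.hstack([cv2.resize(A,(490,206)),np.zeros((206,300,3),np.uint8)]) if 0 else np.vstack([c[:320],np.zeros((0,790,3),np.uint8)]))
h=np.zeros((560,800,3),np.uint8); h[:206,:490]=cv2.resize(A,(490,206)); h[:540,495:795]=B; cv2.imwrite("pics/crop1.png",h)
W={n:cloud(n,np.load(f"{n}0.npy")) for n in("top","side")}
I={"top":a,"side":b}
def rect(P):
    (c,s,an)=cv2.minAreaRect((P[:,:2]*1000).astype(np.float32)); return np.array(c),np.array(s),an,len(P)
for n,boxes in {"top":[(105,170,185,225),(210,185,275,240)],"side":[(245,305,310,410),(275,240,330,330)]}.items():
    for (u0,v0,u1,v1) in boxes:
        w=W[n][v0:v1,u0:u1].reshape(-1,3); w=w[~np.isnan(w[:,0])]
        print(n,(u0,v0),"zmax",w[:,2].max(), "hist",np.histogram(w[:,2],np.arange(0,.16,.01))[0])
        for lo,hi in((.11,.15),(.075,.095),(.025,.034)):
            m=w[(w[:,2]>lo)&(w[:,2]<hi)]
            if len(m)>10: print("  z",lo,np.median(m[:,2]),*rect(m))
for n,(u0,v0,u1,v1) in {"top":(370,175,555,300),"side":(280,140,380,240)}.items():
    w=W[n][v0:v1,u0:u1].reshape(-1,3); w=w[w[:,2]>.066]
    ce=w.mean(0)
    k=cv2.kmeans(w[:,:2].astype(np.float32)@np.array([[1,0],[0,1]],np.float32),1,None,(3,10,.1),3,0)
    print(n,len(w),np.histogram(w[:,2],np.arange(.06,.1,.004)))
    np.save(f"rk_{n}.npy",W[n][v0:v1,u0:u1].reshape(-1,3))
```

```text
top (105, 170) zmax 0.13754678686321364 hist [2087  102  129  223   37   65   66   78  197   59   62   65   70  452
    0]
  z 0.11 0.13400492110609385 [550.1235 317.1011] [30.5932 30.1418] 83.84268951416016 587
  z 0.075 0.08636272678970947 [550.1271 317.2506] [34.9386 40.0069] 83.58026885986328 263
  z 0.025 0.031178774923071972 [550.2084 317.4607] [43.234  60.1123] 83.66508483886719 283
top (210, 185) zmax 0.13773845962896059 hist [1671   45   51  109   20   44   39   43  482   34   30   40   30  447
    0]
  z 0.11 0.1341786732846646 [522.818  163.7137] [30.6317 30.1506] 86.76927947998047 517
  z 0.075 0.0865287709950383 [522.4148 163.907 ] [60.91   39.7433] 87.3670425415039 523
  z 0.025 0.03130410780388526 [522.68   163.0716] [57.7584 59.3948] 85.9581069946289 125
side (245, 305) zmax 0.13588586835553246 hist [2155  342  431  404  130  157  171  169  268  129  149  140  145  378
    0]
  z 0.11 0.1320856218552658 [549.9391 318.7953] [31.71   30.1523] 83.94729614257812 663
  z 0.075 0.08522465123124523 [550.3717 318.0392] [37.4234 40.7135] 83.73250579833984 427
  z 0.025 0.030361444494755307 [543.7923 260.3267] [160.2503  59.8057] 83.77383422851562 577
side (275, 240) zmax 0.1359286067099505 hist [1128  218  283  253  159  217  222  265  391   99  118  121  155  396
    0]
  z 0.11 0.13205389206467247 [528.241  242.1604] [188.4445  31.0353] 86.08158111572266 672
  z 0.075 0.08484402554886716 [510.699  167.6867] [ 68.3597 218.6971] 0.7626563310623169 591
  z 0.025 0.030171991606482484 [517.3729 129.857 ] [134.3585  63.6853] 81.5759048461914 332
top 2550 (array([  0, 117, 194, 219, 606, 641, 749,  24,   0,   0]), array([0.06 , 0.064, 0.068, 0.072, 0.076, 0.08 , 0.084, 0.088, 0.092,
       0.096, 0.1  ]))
side 1945 (array([  0, 127, 264, 269, 390, 200, 149,  31,  42,  38]), array([0.06 , 0.064, 0.068, 0.072, 0.076, 0.08 , 0.084, 0.088, 0.092,
       0.096, 0.1  ]))
```

View pics/crop1.png

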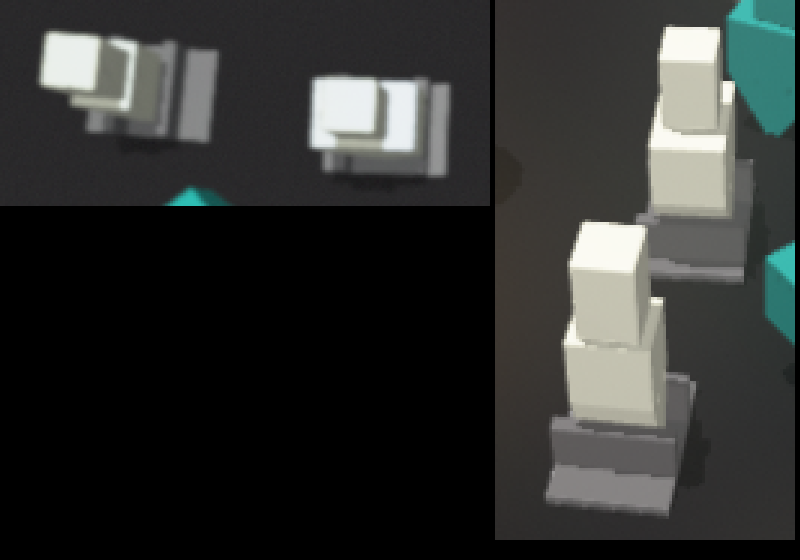

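Candidates: the white spacers at (140,197), with a 35 × 40 mm shoulder, and (240,212), with a 61 × 40 mm shoulder. Only the second fits the 60 mm wide spacer. The crop confirms it is white and sits in a grey stand. Its centre is about (0.5227, 0.1637), with its y axis at about 87°. Next I'll fit the rack.

Run:
```python
from h import *
from scipy.optimize import minimize_scalar
np.set_printoptions(precision=4,suppress=True)
w=np.load("rk_top.npy"); w=w[~np.isnan(w[:,0])]
t=w[w[:,2]>.07]
# yaw: minimise histogram entropy along rack y
def sc(a):
    s=t[:,0]*-np.sin(a)+t[:,1]*np.cos(a); h=np.histogram(s,np.arange(s.min()-.002,s.max()+.002,.002))[0]/len(s); h=h[h>0]; return -(h*np.log(h)).sum()
A=np.radians(np.arange(-40,41,.25)); 
v=[sc(a) for a in A]; i=int(np.argmin(v)); a0=A[i]; print("coarse yaw",np.degrees(a0))
ex=np.array([np.cos(a0),np.sin(a0)]); ey=np.array([-np.sin(a0),np.cos(a0)])
s=t[:,:2]@ey; print(np.histogram(s,np.arange(s.min(),s.max()+.004,.004)))
srt=np.sort(s); br=np.where(np.diff(srt)>.008)[0]; gs=np.split(srt,br+1)
for g in gs:
    if len(g)<50: continue
    m=(s>=g[0])&(s<=g[-1]); P=t[m]; top=P[P[:,2]>np.percentile(P[:,2],60)]
    c,sz,an=cv2.minAreaRect((top[:,:2]*1000).astype(np.float32))
    print(len(P),"s",g[0],g[-1],"top z",np.median(top[:,2]),"tops s",np.percentile(top[:,:2]@ey,[1,50,99]),"r",np.percentile(top[:,:2]@ex,[.5,99.5]),np.array(c),np.array(sz),an)
    vx,vy,x0,y0=cv2.fitLine(top[:,:2].astype(np.float32),cv2.DIST_HUBER,0,.01,.01).ravel(); print("   line yaw",np.degrees(np.arctan(vy/vx)),x0,y0)
b=w[(w[:,2]>.004)&(w[:,2]<.1)]; c,sz,an=cv2.minAreaRect((b[:,:2]*1000).astype(np.float32)); print("all",np.array(c),np.array(sz),an)
print("s of centre", np.array(c)@ey/1000)
```

```text
coarse yaw -14.500000000000002
(array([162, 232, 223, 513,  17,   0,   0,   0,   0,   0,   0,   0,   0,
         0,  17, 177, 244, 172,   0,   0,   0,   0,   0,   0,   0,   0,
         0,   0,   0,   0,   0,  14, 165, 229, 170]), array([-0.1735, -0.1695, -0.1655, -0.1615, -0.1575, -0.1535, -0.1495,
       -0.1455, -0.1415, -0.1375, -0.1335, -0.1295, -0.1255, -0.1215,
       -0.1175, -0.1135, -0.1095, -0.1055, -0.1015, -0.0975, -0.0935,
       -0.0895, -0.0855, -0.0815, -0.0775, -0.0735, -0.0695, -0.0655,
       -0.0615, -0.0575, -0.0535, -0.0495, -0.0455, -0.0415, -0.0375,
       -0.0335]))
1147 s -0.17349833235996692 -0.15701506455649353 top z 0.08651099055790268 tops s [-0.1721 -0.1653 -0.1579] r [0.442  0.5671] [ 448.0273 -286.1426] [ 14.8615 127.4999] 75.36897277832031
   line yaw -14.662463 0.44585875 -0.28598356
610 s -0.11452463871860423 -0.10361434209620708 top z 0.08097003700843497 tops s [-0.113  -0.1092 -0.1051] r [0.4464 0.5648] [ 462.1414 -231.8427] [  9.0635 119.151 ] 75.11730194091797
   line yaw -14.689019 0.44816867 -0.22859505
578 s -0.04617757422420638 -0.035494057733029175 top z 0.08103140250945395 tops s [-0.0447 -0.0408 -0.0365] r [0.4474 0.5653] [ 480.1108 -166.2772] [  8.4402 118.8165] 75.00279235839844
   line yaw -14.944306 0.47891358 -0.16588439
all [ 478.8494 -206.0486] [315.77   209.0737] 88.87628936767578
s of centre -0.0795911143241302
```

```bash
cat >> h.py <<'E'
def go(x,y,z,psi):
    s=arm.sense(); p=np.array(s["tcp_pos"]); r=np.degrees(s["ee_rot"]); d=(psi-r[2]+180)%360-180
    a=np.radians(psi); e=np.array([x,y,z])-p
    print("t %.2f tcp %s rpy %s w %.4f g %.1f f %s"%(s["clock"],p.round(4),r.round(2),s["gripper_width"],s["grasp_force"],np.array(s["ft_force"]).round(1)))
    print("yaw share %.4f | after turn offset shares x %.4f y %.4f z %.4f"%(-d/180,(e@[np.cos(a),np.sin(a),0])*10,(e@[np.sin(a),-np.cos(a),0])*10,-e[2]*10))
E
python3 -c "
from h import *
go(.5226,.1638,.20,177)"
python3 -m inch '{"offset":[[0,0,0],[0,0,0]],"yaw":[-0.04,-0.037],"jaw":[1,1]}' 60
python3 -c "
from h import *
go(.5226,.1638,.20,177)"
```

```text
t 0.90 tcp [0.1671 0.5502 0.2563] rpy [179.99   0.   163.11] w 0.0851 g 0.0 f [ 0.3 -0.2 -0.1]
yaw share -0.0772 | after turn offset shares x -3.7524 y -3.6726 z 0.5634
clock: 1.15
tcp_pos: [0.1671, 0.5502, 0.2563]
ee_rot: [3.142, 0.0, 3.093]
ft_force: [-0.3, 0.5, -0.1]
gripper_width: 0.0852
grasp_force: 0.0
t 1.15 tcp [0.1671 0.5502 0.2563] rpy [180.     0.   177.19] w 0.0852 g 0.0 f [-0.3  0.5 -0.1]
yaw share 0.0011 | after turn offset shares x -3.7524 y -3.6723 z 0.5632
```

```bash
python3 -m inch '{"offset":[[-0.31,-0.30,0],[-0.31,-0.30,0],[-0.31,-0.30,0],[-0.31,-0.30,0],[-0.31,-0.30,0],[-0.31,-0.30,0],[-0.31,-0.30,0],[-0.31,-0.30,0],[-0.31,-0.30,0],[-0.31,-0.30,0],[-0.31,-0.30,0],[-0.31,-0.30,0],[0,0,0]],"yaw":[0,0,0,0,0,0,0,0,0,0,0,0,0],"jaw":[1,1,1,1,1,1,1,1,1,1,1,1,1]}'
python3 -c "
from h import *
go(.5226,.1638,.20,177)"
```

```text
clock: 2.78
tcp_pos: [0.521, 0.1689, 0.2562]
ee_rot: [-3.141, 0.0, 3.085]
ft_force: [-0.8, 0.7, 0.0]
gripper_width: 0.0855
grasp_force: 0.0
t 2.77 tcp [0.521  0.1689 0.2562] rpy [-1.7998e+02  2.0000e-02  1.7676e+02] w 0.0855 g 0.0 f [-0.8  0.7  0. ]
yaw share -0.0013 | after turn offset shares x -0.0185 y -0.0504 z 0.5623
```

```bash
python3 -m inch '{"offset":[[-0.018,-0.05,0.25],[0,0,0.31],[0,0,0],[0,0,0.25],[0,0,0.25],[0,0,0.2],[0,0,0.11],[0,0,0]],"yaw":[0,0,0,0,0,0,0,0],"jaw":[1,1,1,1,1,1,1,1]}'
python3 - <<'E'
from h import *
go(.5226,.1638,.119,177)
im,d=arm.snapshot("side"); cv2.imwrite("pics/s1.png",cv2.resize(im[200:400,220:400],None,fx=3,fy=3))
E
```

```text
clock: 3.78
tcp_pos: [0.521, 0.1662, 0.1196]
ee_rot: [3.142, -0.0, 3.089]
ft_force: [0.4, -0.5, -0.1]
gripper_width: 0.0854
grasp_force: 0.0
t 3.77 tcp [0.521  0.1662 0.1196] rpy [ 1.8000e+02 -1.0000e-02  1.7699e+02] w 0.0854 g 0.0 f [ 0.4 -0.5 -0.1]
yaw share -0.0001 | after turn offset shares x -0.0173 y -0.0231 z 0.0062
```

View pics/s1.png

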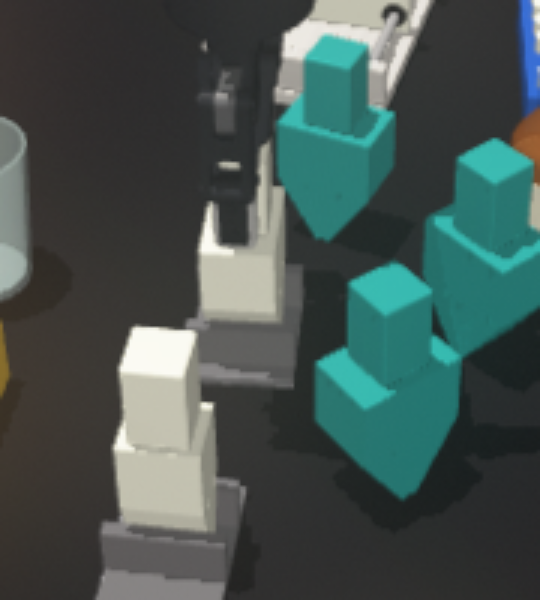

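The fingers straddle the wide spacer's post, at about (240,225) in the crop. I'll trim the pose and then close.

```bash
python3 -m inch '{"offset":[[-0.017,-0.023,0],[0,0,0],[0,0,0],[0,0,0],[0,0,0],[0,0,0],[0,0,0],[0,0,0],[0,0,0]],"yaw":[0,0,0,0,0,0,0,0,0],"jaw":[1,1,-1,-1,-1,-1,-1,-1,-1]}' 60
python3 -c "
from h import *
go(.5226,.1638,.22,177)"
```

```text
clock: 4.95
tcp_pos: [0.5227, 0.1635, 0.1194]
ee_rot: [-3.142, 0.0, 3.089]
ft_force: [-1.3, -0.0, 1.8]
gripper_width: 0.0295
grasp_force: 60.0
t 4.95 tcp [0.5227 0.1635 0.1194] rpy [-180.      0.    176.97] w 0.0295 g 60.0 f [-1.3 -0.   1.8]
yaw share -0.0002 | after turn offset shares x 0.0009 y 0.0027 z -1.0060
```

```bash
python3 -m inch '{"offset":[[0,0,-0.1],[0,0,-0.25],[0,0,-0.3],[0,0,-0.4],[0,0,-0.35],[0,0,0],[0,0,0]],"yaw":[0,0,0,0,0,0.035,0.03],"jaw":[-1,-1,-1,-1,-1,-1,-1]}'
python3 -c "
from h import *
go(.4575,-.25,.26,165.25)"
```

```text
clock: 5.82
tcp_pos: [0.5227, 0.1637, 0.2602]
ee_rot: [3.141, 0.001, 2.881]
ft_force: [0.1, 0.1, -1.7]
gripper_width: 0.0293
grasp_force: 59.8
t 5.83 tcp [0.5227 0.1637 0.2602] rpy [1.7997e+02 6.0000e-02 1.6509e+02] w 0.0293 g 59.8 f [ 0.1  0.1 -1.7]
yaw share -0.0009 | after turn offset shares x -0.4223 y -4.1663 z 0.0022
```

```bash
python3 -m inch '{"offset":[[-0.04,-0.2,0],[-0.04,-0.4,0],[-0.05,-0.5,0],[-0.05,-0.5,0],[-0.05,-0.5,0],[-0.05,-0.5,0],[-0.05,-0.5,0],[-0.05,-0.5,0],[-0.04,-0.4,0],[0,-0.16,0],[0,0,0],[0,0,0]],"yaw":[-0.001,0,0,0,0,0,0,0,0,0,0,0],"jaw":[-1,-1,-1,-1,-1,-1,-1,-1,-1,-1,-1,-1]}'
cat > meas.py <<'E'
from h import *
np.set_printoptions(precision=4,suppress=True)
def meas(save=None,n="top"):
    im,d=arm.snapshot(n); W=cloud(n,d).reshape(-1,3); g=im.reshape(-1,3).astype(int)
    if save: cv2.imwrite(save,im)
    a=np.radians(-14.75); ex=np.array([np.cos(a),np.sin(a)]); ey=np.array([-np.sin(a),np.cos(a)])
    r=W[:,:2]@ex; s=W[:,:2]@ey
    m=(W[:,2]>.072)&(W[:,2]<.1)&(np.abs(r-.5057)<.07)&(s>-.19)&(s<.02)&(g.min(1)>90)
    o=np.argsort(s[m]); S=s[m][o]; Z=W[m][o][:,2]; RR=r[m][o]
    for k in np.split(np.arange(len(S)),np.where(np.diff(S)>.006)[0]+1):
        if len(k)<40: continue
        t=k[Z[k]>np.percentile(Z[k],50)]
        f=np.polyfit(RR[t],S[t],1)
        print(len(k),"s [%.4f %.4f] mid %.4f z %.4f r %.4f..%.4f tilt %.2f"%(*np.percentile(S[k],[1,99]),np.percentile(S[t],[2,98]).mean(),np.median(Z[t]),RR[k].min(),RR[k].max(),np.degrees(np.arctan(f[0]))))
    p=np.array(arm.sense()["tcp_pos"]); print("tcp r %.4f s %.4f z %.4f"%(p[:2]@ex,p[:2]@ey,p[2]))
    return W,g,r,s
E
python3 - <<'E'
from meas import *
go(.4575,-.25,.26,165.25)
W,g,r,s=meas("pics/t2.png")
m=(W[:,2]>.2)&(W[:,2]<.245)&(g.min(1)>90)&(abs(s+.1275)<.06)&(abs(r-.505)<.06)
print(m.sum(), np.percentile(r[m],[1,99]),np.percentile(s[m],[1,99]))
E
```

```text
clock: 7.32
tcp_pos: [0.459, -0.2483, 0.2593]
ee_rot: [3.141, -0.0, 2.889]
ft_force: [0.1, 0.3, -1.5]
gripper_width: 0.0294
grasp_force: 60.0
t 7.33 tcp [ 0.459  -0.2483  0.2593] rpy [179.95  -0.01 165.52] w 0.0294 g 60.0 f [ 0.1  0.3 -1.5]
yaw share 0.0015 | after turn offset shares x 0.0100 y -0.0199 z -0.0074
523 s [-0.1705 -0.1553] mid -0.1628 z 0.0864 r 0.4412..0.5710 tilt 1.57
584 s [-0.1120 -0.1019] mid -0.1069 z 0.0807 r 0.4462..0.5666 tilt 0.05
555 s [-0.0436 -0.0335] mid -0.0385 z 0.0807 r 0.4462..0.5660 tilt 0.24
tcp r 0.5071 s -0.1232 z 0.2593
928 [0.4872 0.5266] [-0.1521 -0.0925]
```

View pics/t2.png

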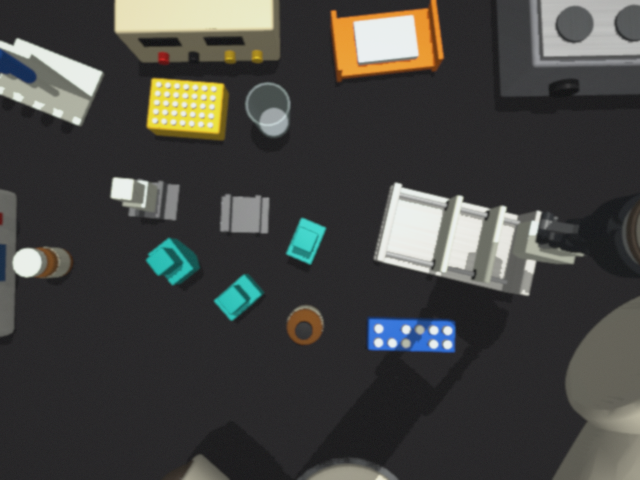

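The spacer is held over slot 1, at about (555,245). Its vision and TCP positions agree within 1 mm. The stand at (245,214) is empty. Next I'll trim and descend to just above the slot.

```bash
python3 -m inch '{"offset":[[0.014,-0.015,0.1],[0,0,0.2],[0,0,0.2],[0,0,0.12],[0,0,0],[0,0,0]],"yaw":[0.001,0,0,0,0,0],"jaw":[-1,-1,-1,-1,-1,-1]}'
python3 - <<'E'
from meas import *
for n in("top","side"):
    W,g,r,s=meas(None,n)
    z=.195-.1134
    for lo,hi in((z+.070,z+.083),):
        m=(W[:,2]>lo)&(W[:,2]<hi)&(g.min(1)>80)&(abs(s+.1275)<.06)&(abs(r-.505)<.06)
        print(m.sum(), np.percentile(r[m],[1,99]),np.percentile(s[m],[1,99]), np.percentile(s[m],[1,99]).mean())
E
```

```text
clock: 8.12
tcp_pos: [0.4574, -0.251, 0.198]
ee_rot: [-3.141, 0.001, 2.885]
ft_force: [0.8, -0.7, -0.7]
gripper_width: 0.0294
grasp_force: 60.0
603 s [-0.1704 -0.1553] mid -0.1629 z 0.0864 r 0.4413..0.5705 tilt 0.40
590 s [-0.1244 -0.1019] mid -0.1136 z 0.0809 r 0.4462..0.5664 tilt 0.61
555 s [-0.0435 -0.0336] mid -0.0382 z 0.0808 r 0.4461..0.5660 tilt -0.10
tcp r 0.5063 s -0.1263 z 0.1983
215 [0.4865 0.5259] [-0.1546 -0.0956] -0.1250653805699781
259 s [-0.1705 -0.1526] mid -0.1618 z 0.0843 r 0.4408..0.5702 tilt -0.49
315 s [-0.1310 -0.0996] mid -0.1162 z 0.0849 r 0.4462..0.5660 tilt 0.99
257 s [-0.0425 -0.0314] mid -0.0371 z 0.0791 r 0.4456..0.5651 tilt -0.20
tcp r 0.5063 s -0.1264 z 0.1983
179 [0.4857 0.5266] [-0.1552 -0.0926] -0.12389973009048559
```

```bash
python3 -m inch '{"offset":[[0,0.005,0.05],[0,0,0.06],[0,0,0.06],[0,0,0.06],[0,0,0.06],[0,0,0.06],[0,0,0]],"yaw":[0,0,0,0,0,0,0],"jaw":[-1,-1,-1,-1,-1,-1,-1]}'
python3 -m inch '{"offset":[[0,0,0.05],[0,0,0.05],[0,0,0]],"yaw":[0,0,0],"jaw":[-1,-1,-1]}'
python3 -m inch '{"offset":[[0,0,0.05],[0,0,0.05],[0,0,0]],"yaw":[0,0,0],"jaw":[-1,-1,-1]}'
python3 - <<'E'
from meas import *
go(.4575,-.25,.1254,165.25)
meas()
E
```

```text
clock: 9.1
tcp_pos: [0.457, -0.2503, 0.1617]
ee_rot: [3.141, -0.0, 2.884]
ft_force: [-0.7, -2.1, -2.0]
gripper_width: 0.0292
grasp_force: 60.2
clock: 9.48
tcp_pos: [0.4569, -0.25, 0.1516]
ee_rot: [3.141, -0.001, 2.884]
ft_force: [0.4, -2.3, -1.0]
gripper_width: 0.0292
grasp_force: 60.2
clock: 9.85
tcp_pos: [0.4565, -0.2497, 0.1412]
ee_rot: [3.141, -0.002, 2.885]
ft_force: [-0.7, -2.4, -2.0]
gripper_width: 0.0292
grasp_force: 59.9
t 9.85 tcp [ 0.4565 -0.2497  0.1412] rpy [179.94  -0.11 165.27] w 0.0292 g 59.9 f [-0.7 -2.4 -2. ]
yaw share 0.0001 | after turn offset shares x -0.0105 y -0.0004 z 0.1577
1343 s [-0.1700 -0.0848] mid -0.1292 z 0.0858 r 0.4412..0.5708 tilt 7.98
552 s [-0.0437 -0.0336] mid -0.0384 z 0.0808 r 0.4462..0.5658 tilt 0.03
tcp r 0.5051 s -0.1253 z 0.1414
```

```bash
python3 -m inch '{"offset":[[0,0,0.05],[0,0,0.05],[0,0,0.04],[0,0,0.01],[0,0,0]],"yaw":[0,0,0,0,0],"jaw":[-1,-1,-1,-1,-1]}'
python3 -c "
from meas import *
meas('pics/t3.png')"
python3 -m inch '{"offset":[[0,0,0.01],[0,0,0.0],[0,-0.005,0],[0,0,0]],"yaw":[0,0,0,0],"jaw":[-1,-1,-1,-1]}'
python3 -c "
from meas import *
meas()"
```

```text
clock: 10.52
tcp_pos: [0.4571, -0.2502, 0.1272]
ee_rot: [3.141, -0.0, 2.885]
ft_force: [-0.2, 0.3, -1.8]
gripper_width: 0.0297
grasp_force: 60.0
1451 s [-0.1698 -0.0848] mid -0.1295 z 0.0866 r 0.4412..0.5708 tilt 10.57
553 s [-0.0436 -0.0336] mid -0.0383 z 0.0808 r 0.4461..0.5658 tilt 0.07
tcp r 0.5058 s -0.1257 z 0.1274
clock: 11.08
tcp_pos: [0.457, -0.2507, 0.1263]
ee_rot: [3.141, 0.0, 2.884]
ft_force: [0.7, 0.5, -0.2]
gripper_width: 0.029
grasp_force: 60.1
1447 s [-0.1699 -0.0849] mid -0.1298 z 0.0865 r 0.4413..0.5710 tilt 8.39
557 s [-0.0437 -0.0336] mid -0.0385 z 0.0808 r 0.4460..0.5658 tilt 0.02
tcp r 0.5058 s -0.1261 z 0.1263
```

```bash
for i in 1 2 3; do python3 -m inch '{"offset":[[0,-0.005,0.008],[0,0,0]],"yaw":[0,0],"jaw":[-1,-1]}' | egrep "tcp|force" | tr '\n' ' '; python3 -c "
from h import *
f=0
s=arm.sense()
a=np.radians(-14.75);ey=np.array([-np.sin(a),np.cos(a)]);print('s',s['tcp_pos'][:2]@ey,'Fs',s['ft_force'][:2]@ey)"; done
```

```text
tcp_pos: [0.457, -0.2508, 0.1255] ft_force: [1.5, 2.9, -0.1] grasp_force: 60.1 s -0.12621287094821113 Fs 3.2180160319430517
tcp_pos: [0.4571, -0.2509, 0.1253] ft_force: [0.2, 6.7, 5.6] grasp_force: 61.0 s -0.12624146573452152 Fs 6.532893032875488
tcp_pos: [0.4572, -0.251, 0.1253] ft_force: [-1.2, 10.9, 10.7] grasp_force: 61.7 s -0.12628598544020103 Fs 10.283429660103112
```

Slot 1: the foot is on the floor (TCP z 0.1253) and the wall contact was felt at TCP s = -0.1261. I'll relax, lift, and move to slot 2, aiming for s = -0.0560, which is wall + 100 mm.

```bash
python3 -m inch '{"offset":[[0,0.010,-0.016],[0,0,0],[0,0,-0.05],[0,0,-0.1],[0,0,-0.15],[0,0,-0.2],[0,0,-0.2],[0,0,-0.1],[0,0,0]],"yaw":[0,0,0,0,0,0,0,0,0],"jaw":[-1,-1,-1,-1,-1,-1,-1,-1,-1]}'
python3 - <<'E'
from meas import *
meas(None)
a=np.radians(-14.75); ex=np.array([np.cos(a),np.sin(a)]); ey=np.array([-np.sin(a),np.cos(a)])
q=.5057*ex-.0558*ey; go(q[0],q[1],.21,165.25)
E
```

```text
clock: 13.0
tcp_pos: [0.4573, -0.2522, 0.207]
ee_rot: [-3.139, 0.003, 2.884]
ft_force: [0.8, -0.6, -2.1]
gripper_width: 0.0295
grasp_force: 60.2
568 s [-0.1707 -0.1554] mid -0.1628 z 0.0864 r 0.4412..0.5707 tilt -0.42
574 s [-0.0947 -0.0845] mid -0.0893 z 0.0808 r 0.4462..0.5659 tilt 0.11
553 s [-0.0435 -0.0335] mid -0.0384 z 0.0807 r 0.4462..0.5660 tilt -0.03
tcp r 0.5059 s -0.1271 z 0.2059
t 13.05 tcp [ 0.4569 -0.2517  0.2059] rpy [-179.94    0.04  165.26] w 0.0295 g 60.2 f [ 0.7 -0.2 -0.8]
yaw share 0.0001 | after turn offset shares x 0.0020 y 0.7127 z -0.0415
```

```bash
python3 -m inch '{"offset":[[0,0.15,-0.04],[0,0.3,0],[0,0.21,0],[0,0.05,0],[0,0,0],[0,0,0]],"yaw":[0,0,0,0,0,0],"jaw":[-1,-1,-1,-1,-1,-1]}'
python3 - <<'E'
from meas import *
a=np.radians(-14.75); ex=np.array([np.cos(a),np.sin(a)]); ey=np.array([-np.sin(a),np.cos(a)])
W,g,r,s=meas(None)
m=(W[:,2]>.165)&(W[:,2]<.183)&(g.min(1)>80)&(abs(s+.056)<.06)&(abs(r-.505)<.06)
print(m.sum(), np.percentile(r[m],[1,99]),np.percentile(s[m],[1,99]), np.percentile(s[m],[1,99]).mean())
q=.5057*ex-.0558*ey; go(q[0],q[1],.1254,165.25)
E
```

```text
clock: 13.8
tcp_pos: [0.4748, -0.1831, 0.2094]
ee_rot: [-3.141, -0.0, 2.884]
ft_force: [0.8, -0.6, -1.0]
gripper_width: 0.0292
grasp_force: 60.1
254 s [-0.0947 -0.0847] mid -0.0895 z 0.0807 r 0.4461..0.5661 tilt 0.15
516 s [-0.0433 -0.0336] mid -0.0381 z 0.0809 r 0.4461..0.5658 tilt 0.29
tcp r 0.5058 s -0.0563 z 0.2095
338 [0.4859 0.4999] [-0.0849 -0.0258] -0.055354273811206015
t 13.85 tcp [ 0.4748 -0.1832  0.2095] rpy [-179.99   -0.    165.22] w 0.0295 g 60.1 f [ 0.  -0.2 -1.2]
yaw share -0.0002 | after turn offset shares x 0.0006 y 0.0048 z 0.8406
```

```bash
python3 -m inch '{"offset":[[0,0.004,0.08],[0,0,0.08],[0,0,0.08],[0,0,0.06],[0,0,0.06],[0,0,0.06],[0,0,0.06],[0,0,0]],"yaw":[0,0,0,0,0,0,0,0],"jaw":[-1,-1,-1,-1,-1,-1,-1,-1]}'
python3 -c "
from meas import *
meas()"
python3 -m inch '{"offset":[[0,0,0.05],[0,0,0.05],[0,0,0.05],[0,0,0.05],[0,0,0]],"yaw":[0,0,0,0,0],"jaw":[-1,-1,-1,-1,-1]}'
python3 -c "
from meas import *
meas()"
```

```text
clock: 14.85
tcp_pos: [0.4748, -0.182, 0.1608]
ee_rot: [3.141, -0.001, 2.884]
ft_force: [0.7, -2.1, -1.5]
gripper_width: 0.0293
grasp_force: 60.5
115 s [-0.1705 -0.1588] mid -0.1650 z 0.0867 r 0.4635..0.4929 tilt 4.08
719 s [-0.0941 -0.0220] mid -0.0578 z 0.0811 r 0.4461..0.5658 tilt 20.24
tcp r 0.5054 s -0.0551 z 0.1609
clock: 15.52
tcp_pos: [0.4743, -0.1817, 0.1403]
ee_rot: [3.141, -0.002, 2.885]
ft_force: [-0.6, -2.2, -1.8]
gripper_width: 0.0293
grasp_force: 60.1
282 s [-0.1706 -0.1554] mid -0.1629 z 0.0864 r 0.4413..0.4916 tilt 7.27
774 s [-0.0940 -0.0146] mid -0.0540 z 0.0811 r 0.4461..0.5662 tilt 21.57
tcp r 0.5050 s -0.0549 z 0.1406
```

```bash
python3 -m inch '{"offset":[[0,-0.004,0.05],[0,0,0.05],[0,0,0.04],[0,0,0.013],[0,0,0]],"yaw":[0,0,0,0,0],"jaw":[-1,-1,-1,-1,-1]}'
python3 -m inch '{"offset":[[0,0,0.006],[0,0,0.006],[0,0,0]],"yaw":[0,0,0],"jaw":[-1,-1,-1]}'
python3 -c "
from meas import *
meas('pics/t4.png')"
```

```text
clock: 16.2
tcp_pos: [0.4747, -0.1822, 0.1259]
ee_rot: [3.141, -0.001, 2.884]
ft_force: [0.0, 2.6, -2.7]
gripper_width: 0.0292
grasp_force: 60.0
clock: 16.58
tcp_pos: [0.4751, -0.1825, 0.1254]
ee_rot: [3.141, 0.0, 2.885]
ft_force: [-0.5, 2.4, 2.3]
gripper_width: 0.0292
grasp_force: 60.6
384 s [-0.1708 -0.1554] mid -0.1629 z 0.0864 r 0.4412..0.4931 tilt 1.86
769 s [-0.0878 -0.0146] mid -0.0503 z 0.0877 r 0.4462..0.5658 tilt 10.95
tcp r 0.5059 s -0.0555 z 0.1254
```

```bash
python3 -m inch '{"offset":[[0,0,0.006],[0,0,0],[0,0.003,-0.014],[0,0,-0.05],[0,0,-0.1],[0,0,-0.15],[0,0,-0.2],[0,0,-0.3],[0,0,-0.3],[0,0,-0.3],[0,0,0]],"yaw":[0,0,0,0,0,0,0,0,0,0,0],"jaw":[-1,-1,-1,-1,-1,-1,-1,-1,-1,-1,-1]}'
python3 - <<'E'
from meas import *
meas('pics/t5.png')
go(.5227,.1635,.26,176.97)
E
```

```text
clock: 18.0
tcp_pos: [0.4765, -0.1835, 0.2695]
ee_rot: [-3.139, 0.007, 2.884]
ft_force: [0.4, -0.2, -1.9]
gripper_width: 0.0291
grasp_force: 60.3
601 s [-0.1707 -0.1553] mid -0.1627 z 0.0863 r 0.4412..0.5182 tilt 0.64
254 s [-0.0950 -0.0851] mid -0.0898 z 0.0808 r 0.4462..0.4979 tilt -0.02
551 s [-0.0245 -0.0146] mid -0.0195 z 0.0808 r 0.4460..0.5661 tilt -0.11
tcp r 0.5064 s -0.0557 z 0.2672
t 18.05 tcp [ 0.4755 -0.1828  0.2672] rpy [-179.92    0.18  165.26] w 0.0293 g 60.3 f [-0.4  0.1 -1.9]
yaw share -0.0650 | after turn offset shares x -0.2881 y 3.4833 z 0.0716
```

Slots measure about 60.3 and 60.6 mm. Now the return to the stand.

```bash
python3 -m inch '{"offset":[[0,0,0],[0,0,0],[-0.02,0.2,0],[-0.03,0.4,0],[-0.04,0.5,0],[-0.04,0.5,0],[-0.04,0.5,0],[-0.04,0.5,0],[-0.04,0.45,0],[-0.03,0.3,0],[-0.01,0.13,0],[0,0,0],[0,0,0]],"yaw":[-0.033,-0.032,0,0,0,0,0,0,0,0,0,0,0],"jaw":[-1,-1,-1,-1,-1,-1,-1,-1,-1,-1,-1,-1,-1]}'
python3 -c "
from h import *
go(.5227,.1635,.1194,176.97)"
```

```text
clock: 19.68
tcp_pos: [0.5222, 0.1628, 0.2655]
ee_rot: [-3.141, -0.001, 3.087]
ft_force: [-0.5, 0.2, -1.8]
gripper_width: 0.0298
grasp_force: 60.2
t 19.68 tcp [0.5222 0.1628 0.2655] rpy [-1.7997e+02 -3.0000e-02  1.7690e+02] w 0.0298 g 60.2 f [-0.5  0.2 -1.8]
yaw share -0.0004 | after turn offset shares x -0.0049 y 0.0074 z 1.4613
```

```bash
python3 -m inch '{"offset":[[-0.005,0.007,0.15],[0,0,0.3],[0,0,0.3],[0,0,0.25],[0,0,0.15],[0,0,0.1],[0,0,0.06],[0,0,0]],"yaw":[0,0,0,0,0,0,0,0],"jaw":[-1,-1,-1,-1,-1,-1,-1,-1]}'
python3 -c "
from h import *
go(.5227,.1635,.1194,176.97)"
```

```text
clock: 20.68
tcp_pos: [0.523, 0.1643, 0.1349]
ee_rot: [3.142, 0.0, 3.089]
ft_force: [-0.6, -0.2, -1.3]
gripper_width: 0.0291
grasp_force: 60.3
t 20.68 tcp [0.523  0.1643 0.1349] rpy [1.8000e+02 1.0000e-02 1.7697e+02] w 0.0291 g 60.3 f [-0.6 -0.2 -1.3]
yaw share -0.0000 | after turn offset shares x 0.0027 y -0.0086 z 0.1552
```

```bash
python3 -m inch '{"offset":[[0.002,-0.008,0.03],[0,0,0.04],[0,0,0.03],[0,0,0.03],[0,0,0.015],[0,0,0]],"yaw":[0,0,0,0,0,0],"jaw":[-1,-1,-1,-1,-1,-1]}'
python3 -m inch '{"offset":[[0,0,0.007],[0,0,0.004],[0,0,0]],"yaw":[0,0,0],"jaw":[-1,-1,-1]}'
```

```text
clock: 21.42
tcp_pos: [0.5225, 0.1636, 0.1202]
ee_rot: [-3.142, -0.0, 3.089]
ft_force: [0.4, 0.3, -1.1]
gripper_width: 0.0296
grasp_force: 60.3
clock: 21.8
tcp_pos: [0.5228, 0.1636, 0.1195]
ee_rot: [3.142, 0.0, 3.089]
ft_force: [-0.2, 0.5, 0.5]
gripper_width: 0.0292
grasp_force: 60.4
```

Seated. I'll press lightly, release, and go up.

```bash
python3 -m inch '{"offset":[[0,0,0.003],[0,0,0],[0,0,0],[0,0,0],[0,0,0],[0,0,0],[0,0,0],[0,0,-0.1],[0,0,-0.2],[0,0,-0.3],[0,0,-0.4],[0,0,-0.3],[0,0,0]],"yaw":[0,0,0,0,0,0,0,0,0,0,0,0,0],"jaw":[-1,-1,1,1,1,1,1,1,1,1,1,1,1]}'
python3 -m inch '{"offset":[[0.3,0,0],[0.5,0,0],[0.4,0,0],[0,0,0]],"yaw":[0,0,0,0],"jaw":[1,1,1,1]}' | head -2
python3 - <<'E'
from meas import *
W,g,r,s=meas('pics/t6.png')
for lo,hi in((.11,.15),(.075,.095)):
    m=(W[:,2]>lo)&(W[:,2]<hi)&(g.min(1)>90)&(abs(W[:,0]-.5227)<.06)&(abs(W[:,1]-.1635)<.06)
    print(lo,np.median(W[m,2]),cv2.minAreaRect((W[m,:2]*1000).astype(np.float32)))
E
```

```text
clock: 23.42
tcp_pos: [0.5244, 0.1638, 0.2527]
ee_rot: [3.141, 0.007, 3.089]
ft_force: [0.5, -0.5, -0.3]
gripper_width: 0.0854
grasp_force: 0.0
clock: 23.92
tcp_pos: [0.4003, 0.1701, 0.2475]
1041 s [-0.1705 -0.1552] mid -0.1628 z 0.0864 r 0.4412..0.5709 tilt -0.09
571 s [-0.0951 -0.0850] mid -0.0895 z 0.0807 r 0.4462..0.5658 tilt -0.09
550 s [-0.0244 -0.0145] mid -0.0193 z 0.0808 r 0.4461..0.5663 tilt -0.08
tcp r 0.3454 s 0.2667 z 0.2481
0.11 0.1342773446065763 ((523.1704711914062, 163.50929260253906), (30.118013381958008, 30.308349609375), 87.46125793457031)
0.075 0.08665877594118487 ((523.27978515625, 163.75540161132812), (60.6810188293457, 40.17776107788086), 86.87256622314453)
```

View pics/t6.png

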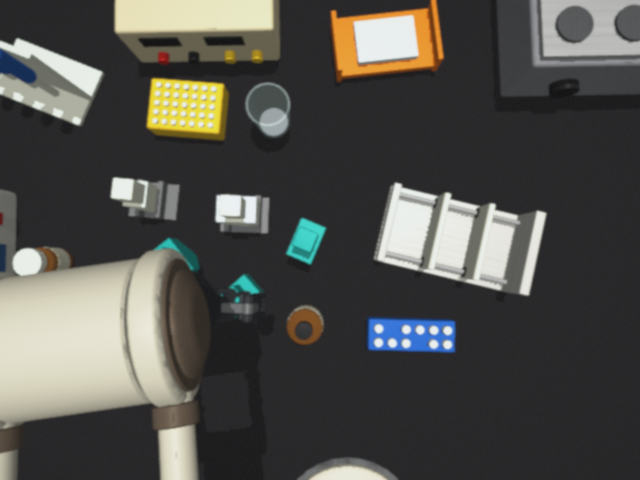

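The wide spacer is back in its stand at (240,212). The dividers at (482,243) and (437,232) give slots of about 60.1 and 60.6 mm, and the arm is clear.

```bash
python3 -c "
from station import arm
print(arm.hand_in())"
```

```text
the job is handed in; nothing more can be done
None
```

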